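# Fit the drive sleeve and bridge bar on the deli cutter

### The job

Slide the metal drive sleeve, notched end down, over the cutter's upright shaft beneath the feed chute, and turn it until its notches drop over the cross pin at the shaft's foot and it sits fully home on the deck. Then lay the bridge bar over it, grip upwards, its ends resting in the two forked posts and sticking out about equally, and let go. Leave the jar, the bottle and the tub standing where they are.

Things in the scene. Friction and masses are not known exactly. Their poses are not given: they have to be found in the camera images.
- machine: fixed cutting machine, cover off: white base 200 mm (x) by 220 mm (y) with a metal deck 68 mm high; origin under the centre of the base, x pointing from its front (the side with two round switches) to its back, y to the left, z up. A round column (26 mm) stands on the deck at x +83, y -83 and carries the feed chute by an arm 270 mm up
- chute (a point): centre of the lower end of the white upright feed chute, 48 mm across and 75 mm long, 225 mm above the counter. It overhangs the shaft, whose axis is 26 mm in front of it, so the gripper must lean back towards the machine's front, about 35 degrees from vertical, to work beneath it
- fork_left (a point): middle of the floor of the left forked steel post (machine x 0, y +85), 123 mm above the counter; the fork opens upwards, its two prongs are 12 mm high and leave a 28 mm gap along the machine's x, where the bar's end lies
- fork_right (a point): the same for the right forked post (machine x 0, y -85)
- seat (a point): centre of the round raised steel seat (60 mm across) on the deck, where the shaft rises, 70 mm above the counter; the sleeve is home when its lower end stands on it. Axes as the machine's
- shaft_top (a point): centre of the top of the fixed upright shaft: 21 mm thick, 45 mm tall above the seat, top chamfered to 14 mm. Through its foot runs a level cross pin, 4 mm thick, 35 mm long, its top 7 mm above the seat. The pin's direction differs each time and is NOT given here (the axes are the machine's): find it by feel, turning the sleeve until it drops the last 7 mm
- sleeve: loose aluminium drive sleeve standing upright on the counter: tube 44 mm outside, 24 mm bore, 50 mm tall, about 0.14 kg; four notches at least 7 mm wide and 10 mm deep in its lower rim, at its +x, +y, -x and -y. Any notch pair fits the pin to within 10 degrees. Origin at the centre of its lower end, z up along the bore
- bar: loose steel bridge bar lying on the counter: 200 mm long (its y), 18 mm wide (x), 12 mm thick, with an upright round black grip, 24 mm across and 40 mm tall, on the middle of its top; about 0.22 kg. Origin at the middle of its underside, z up through the grip. It rests in the forks, clear above a sleeve that is fully home
- jar: bystander: glass jar with a lid, 66 mm across, 100 mm tall; origin under its centre
- bottle: bystander: clear plastic bottle, 60 mm across, 170 mm tall; origin under its centre
- tub: bystander: open white plastic tub, 120 by 90 by 50 mm; origin under its centre
There are look-alikes about, which are no part of the job. Several things have the shape of the sleeve; the one meant has the colours described above. Of the things that look like the bar, the larger one is meant.

How it is judged:
On the way:
1. the sleeve is fully home on the shaft, over the pin, before the bar is laid across (horizontal distance between sleeve and seat below 0.004 m and z of sleeve in the frame of seat below 0.003 m and angle between sleeve's own z axis and vertical below 0.1 rad and horizontal distance between bar and seat above 0.1 m), for 0.2 s.
At the end, for the whole second after the job is handed in: Sleeve upright on the shaft, lower end within 3 mm of the seat, centred within 4 mm. Bar grip up, level within 0.06 rad, in both forks: underside 48-58 mm above the seat, middle within 13 mm of the shaft axis, within 0.15 rad of the line of posts. Both at rest (horizontal distance between sleeve and seat below 0.004 m and z of sleeve in the frame of seat below 0.003 m and angle between sleeve's own z axis and vertical below 0.1 rad and z of bar in the frame of seat between 0.048 and 0.058 m and angle between bar's own z axis and vertical below 0.06 rad and horizontal distance between bar and seat below 0.013 m and angle between the y axis of bar and the y axis of machine, either way round below 0.15 rad and linear speed of each of bar, sleeve below 0.02 m/s); the robot touches nothing.
It fails at once if the jar is moved by more than 25 mm or knocked over (distance of jar from where it was at the start of the episode above 0.025 m or angle between jar's own z axis and vertical above 0.5 rad).
It fails at once if the bottle is moved by more than 25 mm or knocked over (distance of bottle from where it was at the start of the episode above 0.025 m or angle between bottle's own z axis and vertical above 0.5 rad).
It fails at once if the tub is moved by more than 25 mm (distance of tub from where it was at the start of the episode above 0.025 m).
It also fails if it takes over 72 s, if anything falls off the work surface, if the arm or the gripper's body presses on something with over 40 N, if the wrist force passes 120 N, or if a joint passes its speed limit or range.

### The arm

A 6-joint arm with a two-finger parallel gripper is mounted at the origin on the work surface. World frame = base frame: x ahead of the robot, y to its left, z up, the work surface at z = 0. Lengths are in m, angles in rad, forces in N, time in s.
With the tool pointing down it reaches from about 0.275 to 0.875 m from the base axis. Payload 12.5 kg.
Tool frame: the origin (TCP) lies at the very end of the fingers, on their centre line; the grasp point (between the pads) lies 19 mm behind it; z points along the fingers, y is the line along which they close (so a half turn about z gives the same grasp; the last joint's range is limited). The gripper opens to 85 mm and grips with 20 to 120 N. Pads are 22 mm wide; open, the fingers measure 114 mm over their backs; the gripper's body (76 mm by 85 mm) begins 54 mm behind the grasp point. The pads swing forward as they close: fully open they stand 13 mm farther back than shut.
Start: joints at [-1.357, 0.351, 1.652, -0, 1.139, -0.085], TCP at [0.162, -0.526, 0.231] pointing down, gripper open.
Joint ranges: [-2.75, 2.75], [-0.79, 2.1], [0.01, 2.65], [-1.57, 4.71], [0.07, 3.14], [-2.87, 2.87]. Speed limits (rad/s): [2.22, 2.22, 2.79, 3.14, 3.14, 3.14].

### API

Orientations are given as a 3x3 rotation matrix whose columns are the frame's x, y, z axes.
In Python, from bench import manip gives the robot as it stands. Calls block until the motion is done:
- manip.move_ptp(position, orientation): joint-space move of the TCP to a pose.
- manip.move_l(position, attitude=None, max_speed=0.15): straight line of the TCP; attitude=None keeps the orientation; max_speed is the mean speed in m/s.
- manip.move_j(angles): joint-space move.
- manip.set_gripper(opening, effort=None): opening from 0.0 (shut) to 1.0 (fully open); effort is the grip in N (None keeps the last); returns when the fingers have stopped.
- manip.dwell(seconds).
- manip.inverse_kinematics(position, orientation): joint angles nearest the present ones, or None.
- manip.grab_frame(name): name is "side" or "top"; returns (picture, depth): 400x640x3 uint8, red, green, blue; 400x640 float32, m along the optical axis (not along the pixel's ray), 0 where there is no reading.
- manip.get_calibration(name): a dict with "camera_matrix" (3x3 intrinsics, pixels), "R" (3x3) and "t" (3): a world point X has camera coordinates R X + t. Camera axes: x right, y down, z forward; pixel columns grow to the right and rows downward; lengths in m; the calibration is good to about 2 mm. A picture is of the moment at which its call begins. get_calibration takes no time and is no camera call.
A pose or a line that the arm cannot do raises manip.Unreachable and nothing moves.
- manip.sign_off(): hands the job in; it is judged then, once.
Trained networks look in the newest picture that a camera, given by its name, has taken for a name from the list of things; names that differ only in an ending like _2 or _b are one class to them, and where a whole thing is asked for, a point or a joint stands for the part that bears it (a point fixed in the world has none). Each returns a list of dicts, best first, with "confidence" (0 to 1); they miss things now and then, are a little off and sometimes report something else, mostly with a low value. They report only what shows in the picture. A call takes as long as a camera call. They do not tell look-alikes from the thing itself.
- manip.look_for(camera, name): "at" ([x, y, z] in m, in world coordinates, good to about 4 mm: the middle of the surface that is visible of it).
Readings, each from a call of its own:
- manip.current_time(): time.
- manip.current_qpos(): joint angles.
- manip.current_joint_vel(): joint speeds.
- manip.current_joint_torque(): joint torques, N m.
- manip.current_ee_pos(): TCP position.
- manip.current_tcp_rot(): TCP orientation.
- manip.current_force(): force on the tool from outside, world axes, zero at the start.
- manip.current_ft_torque(): the same for the moment, N m.
- manip.current_grip_width(): opening from 0.0 (shut) to 1.0 (fully open).
- manip.current_grip_force(): force on a finger pad.
Only numpy, scipy, OpenCV 4.12 (cv2) and the standard library are available. Lean on these libraries where they do the work, as an engineer would, in place of code of your own. Each camera call takes 0.05 s, during which the arm holds its last target. There are 200 camera calls.

## Working session

There is one attempt and no reset: what is moved stays moved. The work goes in short steps, each a Python script; the robot and the scene stay as the last script left them, time stands still between calls to the robot, and variables do not carry over. Pictures are saved under pics/ and viewed, at most 10 in all, crops included, and the job is handed in when it is done.

```bash
mkdir -p pics; ls; python3 - <<'E'
from bench import manip
import cv2,numpy as np
for c in ("side","top"):
    p,d=manip.grab_frame(c); cv2.imwrite(f"pics/{c}0.png",p[:,:,::-1]); np.savez(f"{c}0.npz",p=p,d=d)
    k=manip.get_calibration(c); print(c,np.round(-k["R"].T@k["t"],3), np.round(k["R"][2],2))
    for n in ("machine","chute","fork_left","fork_right","seat","shaft_top","sleeve","bar","jar","bottle","tub"):
        r=manip.look_for(c,n); print(n,[(np.round(x["at"],3).tolist(),round(x["confidence"],2)) for x in r[:4]])
print(manip.current_time())
E
```

```text
pics
side [ 0.264 -0.945  0.951] [ 0.21  0.74 -0.64]
machine [([0.602, -0.052, 0.066], 0.65)]
chute [([0.604, -0.05, 0.069], 0.91)]
fork_left [([0.766, -0.298, 0.09], 0.7), ([0.602, -0.051, 0.07], 0.67)]
fork_right [([0.602, -0.047, 0.071], 0.79)]
seat [([0.602, -0.047, 0.067], 0.95)]
shaft_top [([0.601, -0.05, 0.069], 0.91)]
sleeve [([0.502, -0.316, 0.045], 0.88), ([0.519, -0.235, 0.039], 0.64), ([0.589, -0.324, 0.038], 0.6)]
bar [([0.29, 0.213, 0.008], 0.61), ([0.461, 0.317, 0.014], 0.58)]
jar [([0.715, 0.283, 0.072], 0.77)]
bottle [([0.764, -0.299, 0.089], 0.55)]
tub [([0.711, -0.385, 0.02], 0.77)]
top [ 0.466 -0.041  1.471] [ 0.06  0.01 -1.  ]
machine [([0.615, -0.009, 0.072], 0.91)]
chute [([0.614, -0.009, 0.063], 0.92), ([0.465, 0.324, 0.016], 0.39)]
fork_left [([0.616, -0.008, 0.066], 0.77), ([0.765, -0.271, 0.117], 0.69)]
fork_right []
seat [([0.614, -0.006, 0.066], 0.9)]
shaft_top [([0.611, -0.007, 0.066], 0.88)]
sleeve [([0.59, -0.316, 0.05], 0.7), ([0.514, -0.222, 0.05], 0.56), ([0.503, -0.308, 0.05], 0.48)]
bar [([0.296, 0.219, 0.007], 0.76), ([0.469, 0.328, 0.014], 0.74), ([0.615, -0.011, 0.067], 0.73)]
jar [([0.726, 0.283, 0.1], 0.71)]
bottle [([0.762, -0.273, 0.112], 0.8)]
tub [([0.707, -0.39, 0.008], 0.59)]
1.2
```

View pics/side0.png

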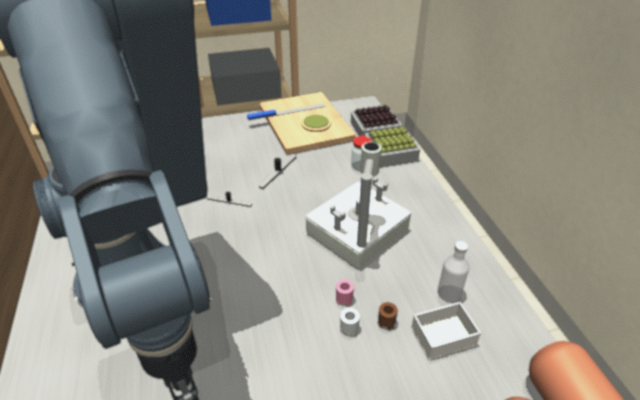

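View pics/top0.png

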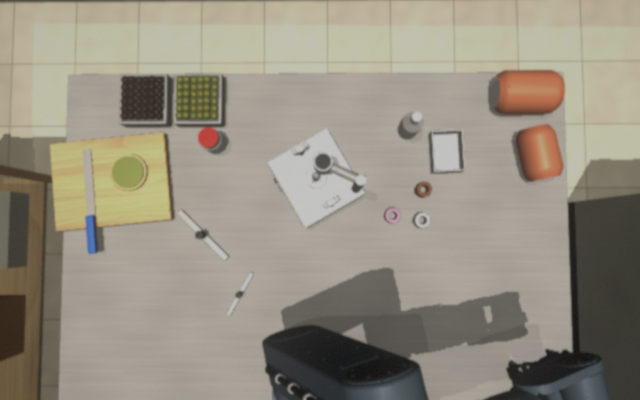

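The sleeve is the grey ring at top-view (423,220), with pink and brown look-alikes beside it. The bar is the larger one at (203,234). The machine is at (318,178), with its column at about (358,182). Next I'll get the machine's frame and the precise poses from depth.

```bash
cat > h.py <<'E'
import numpy as np,cv2
from bench import manip
def cloud(c,d):
    k=manip.get_calibration(c); K=k["camera_matrix"]
    v,u=np.nonzero(d>0); z=d[v,u]
    P=np.c_[(u-K[0,2])/K[0,0]*z,(v-K[1,2])/K[1,1]*z,z]
    return (P-k["t"])@k["R"],u,v
def sel(P,c,r,z0,z1):
    return (np.hypot(P[:,0]-c[0],P[:,1]-c[1])<r)&(P[:,2]>z0)&(P[:,2]<z1)
E
python3 - <<'E'
from h import *
for c in("top","side"):
    f=np.load(c+"0.npz"); P,u,v=cloud(c,f["d"]); print(c)
    m=sel(P,(.61,-.01),.2,.055,.08); 
    (a,b),s,ang=cv2.minAreaRect(P[m][:,:2].astype(np.float32)*1000); print("deck",m.sum(),a,b,s,ang,np.median(P[m][:,2]))
    for n,z0,z1 in(("forkpost",.1,.15),("chute/column",.2,.35)):
        m=sel(P,(.61,-.01),.17,z0,z1); X=P[m]
        lab=cv2.connectedComponents
        im=np.zeros(f["d"].shape,np.uint8); im[v[m],u[m]]=1
        n_,L=cv2.connectedComponents(im)
        for i in range(1,n_):
            q=L[v[m],u[m]]==i
            if q.sum()>4: print(n,q.sum(),np.round(X[q].mean(0),3),np.round(X[q].min(0),3),np.round(X[q].max(0),3))
    for n,ct,r,z0,z1 in(("sleeve",(.503,-.31),.04,.04,.06),("bar",(.467,.323),.14,.007,.02),("grip",(.467,.323),.05,.04,.06)):
        m=sel(P,ct,r,z0,z1); X=P[m]; print(n,m.sum(),np.round(X.mean(0),4),np.round((X.min(0)+X.max(0))/2,4),cv2.minAreaRect(X[:,:2].astype(np.float32)*1000))
p=np.load("top0.npz")["p"]; cv2.imwrite("pics/mt.png",cv2.resize(p[120:240,250:450,::-1],None,fx=4,fy=4,interpolation=cv2.INTER_CUBIC))
p=np.load("side0.npz")["p"]; cv2.imwrite("pics/ms.png",cv2.resize(p[130:350,290:490,::-1],None,fx=2.7,fy=2.7,interpolation=cv2.INTER_CUBIC))
E
```

```text
top
deck 4388 623.694580078125 -5.981689453125 (219.8223419189453, 200.04928588867188) 30.03324317932129 0.06769662803018783
forkpost 103 [0.696 0.036 0.125] [0.681 0.016 0.102] [0.716 0.057 0.139]
forkpost 25 [ 0.623 -0.006  0.112] [ 0.615 -0.016  0.102] [0.632 0.003 0.116]
forkpost 16 [ 0.584 -0.113  0.128] [ 0.58  -0.124  0.103] [ 0.594 -0.106  0.147]
forkpost 93 [ 0.55  -0.048  0.126] [ 0.534 -0.068  0.101] [ 0.566 -0.027  0.142]
chute/column 730 [ 0.619 -0.06   0.286] [ 0.58  -0.13   0.202] [ 0.659 -0.005  0.307]
sleeve 139 [ 0.5027 -0.3093  0.0492] [ 0.5033 -0.309   0.0504] ((503.28759765625, -309.0089416503906), (42.165836334228516, 40.216827392578125), 89.7630386352539)
bar 443 [0.4671 0.3344 0.0114] [0.4711 0.3235 0.0135] ((471.4970397949219, 314.83349609375), (249.99429321289062, 250.6785888671875), 20.897186279296875)
grip 61 [0.4627 0.3278 0.0508] [0.4632 0.329  0.0485] ((462.79266357421875, 328.57501220703125), (22.06229019165039, 21.570575714111328), 65.94276428222656)
side
deck 3285 625.1498413085938 -6.9089813232421875 (225.85894775390625, 202.0254669189453) 30.189140
[... 210 characters left out ...]
  0.123] [ 0.535 -0.072  0.1  ] [ 0.567 -0.028  0.138]
forkpost 154 [ 0.591 -0.129  0.126] [ 0.581 -0.137  0.1  ] [ 0.606 -0.113  0.15 ]
chute/column 980 [ 0.616 -0.078  0.269] [ 0.581 -0.135  0.2  ] [ 0.662 -0.007  0.304]
sleeve 231 [ 0.5027 -0.3133  0.0482] [ 0.5032 -0.3116  0.0473] ((503.7704162597656, -311.70269775390625), (44.80059051513672, 40.95951843261719), 72.5053482055664)
bar 284 [0.4756 0.3436 0.0122] [0.4762 0.3371 0.0134] ((482.3450927734375, 343.91802978515625), (224.14634704589844, 155.24655151367188), 80.63487243652344)
grip 48 [0.4633 0.3247 0.0491] [0.4637 0.3257 0.0486] ((463.9544982910156, 326.19000244140625), (25.839519500732422, 21.734769821166992), 63.20065689086914)
```

View pics/mt.png

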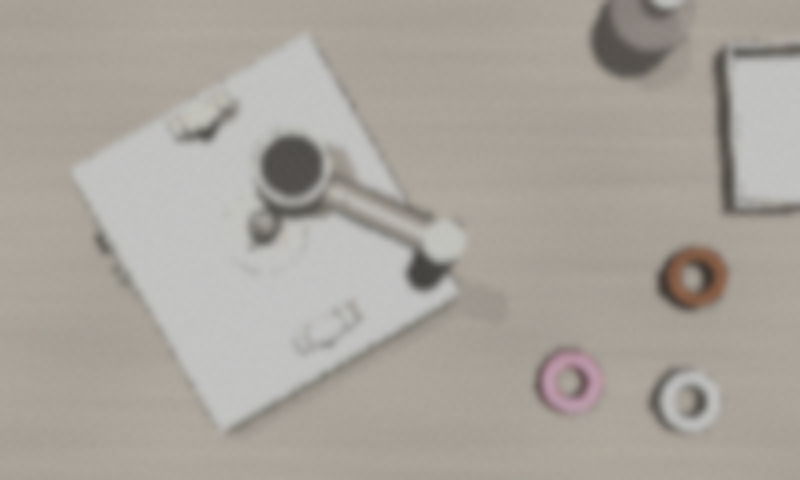

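View pics/ms.png

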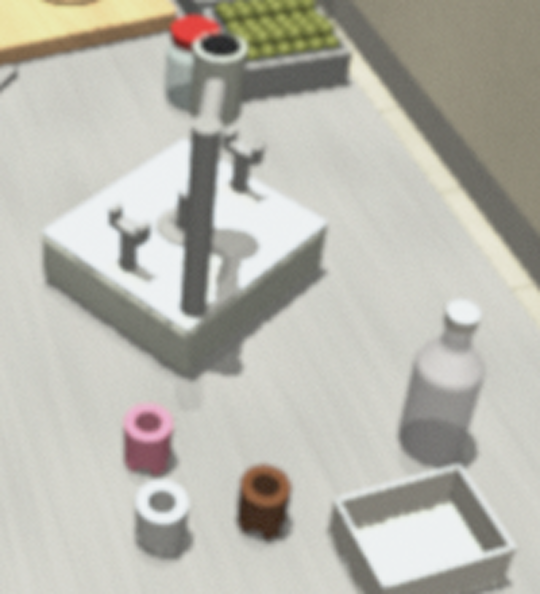

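```bash
cat >> h.py <<'E'
D=np.pi/180
SH=np.array([.624,-.0068]); SL=np.array([.5034,-.3104]); PSI=-60*D
def pose(g,psi,tilt,flip=1):
    """grasp point g -> TCP position, orientation; tool z leans toward azimuth psi"""
    z=np.array([np.sin(tilt)*np.cos(psi),np.sin(tilt)*np.sin(psi),-np.cos(tilt)])
    y=flip*np.array([-np.sin(psi),np.cos(psi),0]); 
    return np.asarray(g,float)+.019*z, np.c_[np.cross(y,z),y,z]
E
python3 - <<'E'
from h import *
f=np.load("top0.npz"); P,u,v=cloud("top",f["d"])
g=np.array([.463,.3275])
for c in("top","side"):
    f=np.load(c+"0.npz"); P,u,v=cloud(c,f["d"])
    m=sel(P,g,.115,.008,.0155); w=P[m][:,:2]-g
    q=abs(w@np.array([-.707,.707]))<.03; w=w[q]; w=w[np.hypot(*w.T)>.02]
    l=cv2.fitLine(w.astype(np.float32),cv2.DIST_HUBER,0,.01,.01).ravel(); t=w@l[:2]
    print(c,"bar yaw",np.arctan2(l[1],l[0])/D,"centre",g+l[2:]+l[:2]*((t.min()+t.max())/2-l[2:]@l[:2]),t.max()-t.min())
T=40*D
for flip in(1,-1):
  print("flip",flip)
  for n,g,psi,t in [("pick",(*SL,.03),p,T) for p in(-90*D,-75*D,PSI,-45*D,-30*D)]+[("ins",(*SH,.107+.05),PSI+d*D,T) for d in(-40,0,40)]+[("low",(*SH,.1),PSI+d*D,T) for d in(-40,-20,0,20,40)]+[("bar",(.463,.3275,.036),p*D,45*D) for p in(-60,-45,-30)]+[("put",(*SH,.17),PSI,45*D)]:
    q=manip.inverse_kinematics(*pose(g,psi,t,flip)); print(n,round(psi/D),None if q is None else np.round(q,2))
E
```

```text
top bar yaw 46.400352 centre [0.46553346 0.33301917] 0.20960279123751024
side bar yaw 45.670116 centre [0.46711656 0.33022531] 0.21212575652718366
flip 1
pick -90 [-0.38  0.75  1.85 -1.26  0.68  0.7 ]
pick -75 [-0.42  0.72  1.94  4.7   0.52  0.77]
pick -60 [-0.49  0.69  2.02  4.23  0.39  0.96]
pick -45 [-0.58  0.68  2.07  3.58  0.32  1.31]
pick -30 [-0.67  0.67  2.08  2.84  0.32  1.75]
ins -100 [ 0.16  0.73  1.43 -0.68  1.32  0.62]
ins -60 [ 0.15  0.57  1.74 -0.97  0.81  0.32]
ins -20 [ 0.    0.45  1.96 -1.28  0.23 -0.02]
low -100 [ 0.16  0.81  1.44 -0.7   1.24  0.68]
low -80 [ 0.17  0.73  1.6  -0.86  1.01  0.55]
low -60 [ 0.15  0.66  1.76 -1.06  0.75  0.45]
low -40 [ 0.1   0.6   1.89 -1.34  0.49  0.4 ]
low -20 [0.   0.56 1.97 4.45 0.23 0.54]
bar -60 [ 0.83  0.85  1.62 -0.84  1.13  0.86]
bar -45 [ 0.84  0.81  1.74 -1.03  0.97  0.83]
bar -30 [ 0.84  0.76  1.86 -1.26  0.81  0.84]
put -60 [ 0.18  0.56  1.75 -1.08  0.86  0.41]
flip -1
pick -90 [-0.38  0.75  1.85 -1.26  0.68 -2.44]
pick -75 [-0.42  0.72  1.94  4.7   0.52 -2.37]
pick -60 [-0.49  0.69  2.02  4.23  0.39 -2.18]
pick -45 [-0.58  0.68  2.07  3.58  0.32 -1.83]
pick -30 [-0.67  0.67  2.08  2.84  0.32 -1.4 ]
ins -100 [ 0.16  0.73  1.43 -0.68  1.32 -2.52]
ins -60 [ 0.15  0.57  1.74 -0.97  0.81 -2.83]
ins -20 None
low -100 [ 0.16  0.81  1.44 -0.7   1.24 -2.46]
low -80 [ 0.17  0.73  1.6  -0.86  1.01 -2.59]
low -60 [ 0.15  0.66  1.76 -1.06  0.75 -2.69]
low -40 [ 0.1   0.6   1.89 -1.34  0.49 -2.74]
low -20 [ 0.    0.56  1.97  4.45  0.23 -2.6 ]
bar -60 [ 0.83  0.85  1.62 -0.84  1.13 -2.28]
bar -45 [ 0.84  0.81  1.74 -1.03  0.97 -2.31]
bar -30 [ 0.84  0.76  1.86 -1.26  0.81 -2.3 ]
put -60 [ 0.18  0.56  1.75 -1.08  0.86 -2.73]
```

```bash
cat >> h.py <<'E'
T=40*D; H=.034
def ptp(g,psi,t): manip.move_ptp(*pose(g,psi,t))
def lin(g,psi,t,v=.15): p,R=pose(g,psi,t); manip.move_l(p,R,max_speed=v)
def ax(d): return SH+d*np.array([.5,-.8660])   # point d behind the shaft, machine x
E
python3 - <<'E'
from h import *
manip.set_gripper(.75,40)
ptp((*SL,.16),-90*D,T); lin((*SL,H),-90*D,T,.12)
print("F",manip.current_force()); manip.set_gripper(0,45)
print("w",manip.current_grip_width(),manip.current_grip_force())
lin((*SL,.2),-90*D,T,.2)
print("w",manip.current_grip_width(),manip.current_force())
ptp((.42,-.1,.28),-75*D,T); ptp((*ax(-.12),.18),PSI,T)
for c in("side","top"):
    p,d=manip.grab_frame(c); np.savez(c+"1.npz",p=p,d=d)
    cv2.imwrite(f"pics/{c}1.png",p[:,:,::-1] if c=="top" else cv2.resize(p[100:300,200:467,::-1],None,fx=2.5,fy=2.5))
print(manip.current_time(),manip.current_qpos().round(2) if hasattr(manip.current_qpos(),'round') else manip.current_qpos())
E
```

```text
F [ 0.5321472  -0.36890342 -0.49822952]
w 0.508176527564904 45.38591832853854
w 0.5056073258262259 [ 0.27659068 -0.3098129  -2.38061245]
7.6583 [ 0.36  0.5   1.79 -0.89  0.95  0.42]
```

View pics/side1.png

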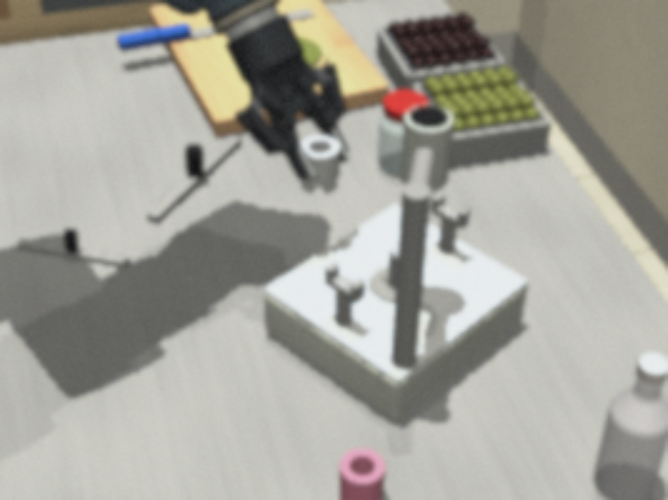

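The grey sleeve is held upright at crop (320,150), with the shaft and forks clear ahead of it. I'll measure its offset in the grip from depth, then insert it with force checks.

```bash
python3 - <<'E'
from h import *
e=np.r_[ax(-.12),.18-H]; print("expected",e.round(4))
f0=np.load("side0.npz");P0,u0,v0=cloud("side",f0["d"]); f=np.load("side1.npz"); P,u,v=cloud("side",f["d"])
for n,P,u,v,f,c in(("start",P0,u0,v0,f0,np.r_[SL,0]),("now",P,u,v,f,e)):
    col=f["p"][v,u].astype(int); m=sel(P,c,.035,c[2]+.04,c[2]+.056)&(col.min(1)>110)
    X=P[m]-c; print(n,m.sum(),X.mean(0).round(4),((X.min(0)+X.max(0))/2).round(4))
# entry
z1=.115+.006+H
lin((*ax(-.12),z1),PSI,T); F0=np.array(manip.current_force())
lin((*ax(0),z1),PSI,T,.1); print("over",(np.array(manip.current_force())-F0).round(1))
for z in np.arange(.116,.0769,-.003):
    lin((*ax(0),z+H),PSI,T,.06); F=np.array(manip.current_force())-F0
    print(round(z,3),F.round(1))
    if abs(F).max()>8: break
print(manip.current_time())
E
```

```text
expected [0.564  0.0971 0.146 ]
start 231 [-0.0007 -0.0029  0.0482] [-0.0002 -0.0012  0.0473]
now 167 [ 0.0015 -0.004   0.0477] [ 0.0026 -0.      0.0479]
over [-1.4 -0.1 -0.5]
0.116 [-1.2 -0.9  0.6]
0.113 [-0.6 -0.8 -0.9]
0.11 [-0.  -1.2 -1. ]
0.107 [-1.2 -0.3 -0.3]
0.104 [-0.3 -1.2 -1.1]
0.101 [-1.3 -0.5 -0.5]
0.098 [-0.7 -0.   0.3]
0.095 [-0.1 -0.5 -0.7]
0.092 [-0.6 -0.  -0.3]
0.089 [-1.4 -0.6 -1.2]
0.086 [-0.8 -0.4 -0.8]
0.083 [-0.5 -0.3 -0. ]
0.08 [-1.6 -1.4 -0.7]
0.077 [-0.7 -1.   2.5]
12.825
```

```bash
cat > turn.py <<'E'
from h import *
def fz(): return np.mean([manip.current_force()[2] for _ in range(3)])
def go(psi,z,v=.06): lin((*ax(0),z+H),psi,T,v)
def sweep(degs,z,F0):
    """preload lightly, turn in steps, probe down; True once it drops"""
    for d in degs:
        try: go(d*D,z)
        except manip.Unreachable: print("unreach",d); continue
        while fz()-F0<6 and z>.0695:
            z-=.0007; go(d*D,z,.03)
        f=fz()-F0; print(d,round(z,4),round(f,1),round(manip.current_ft_torque()[2],2))
        if z<.0735: return True,d,z
        if f>15: z+=.0007
    return False,d,z
E
python3 - <<'E'
from turn import *
print(sweep([-60,-53,-46,-39,-34]+[-67,-74,-81,-88,-95,-102,-106],.0768,-2.6), manip.current_time())
E
```

```text
-60 0.0768 7.4 0.06
-53 0.0768 9.6 0.12
-46 0.0768 8.6 0.25
-39 0.0768 9.0 0.11
-34 0.0768 8.9 0.19
-67 0.0698 12.2 0.08
(True, -67, 0.06979999999999993) 17.375
```

It dropped 7 mm at -67° and is seated. Next I'll release, back out along the tool axis and check.

```bash
python3 - <<'E'
from turn import *
manip.set_gripper(.72)
p,R=pose((*ax(0),.07+H),-67*D,T)
manip.move_l(p-.12*R[:,2],R,max_speed=.15)
q=p-.12*R[:,2]; q[2]+=.05; manip.move_l(q,R,max_speed=.2)
ptp((.45,.31,.20),-45*D,45*D)
for c in("side","top"):
    a,d=manip.grab_frame(c); np.savez(c+"2.npz",p=a,d=d); P,u,v=cloud(c,d)
    m=sel(P,SH,.03,.085,.14); X=P[m]; print(c,m.sum(),X.mean(0).round(4),X.min(0).round(3),np.percentile(X[:,2],[50,90,98]).round(4))
a=np.load("side2.npz")["p"]; cv2.imwrite("pics/side2.png",cv2.resize(a[100:280,220:460,::-1],None,fx=3,fy=3,interpolation=cv2.INTER_CUBIC))
print(manip.current_time())
E
```

```text
side 133 [ 0.6129 -0.0103  0.1093] [ 0.602 -0.029  0.085] [0.1128 0.1206 0.123 ]
top 158 [ 0.6195 -0.0046  0.1153] [ 0.601 -0.027  0.085] [0.118  0.1225 0.1252]
20.25
```

View pics/side2.png

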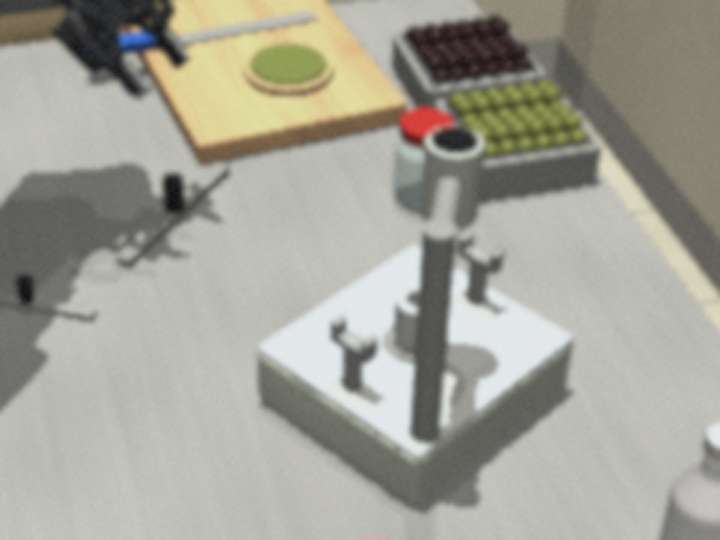

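The sleeve is standing on the seat at crop (405,320), its top at about 0.121 m, so it's home. Now the bar.

```bash
python3 - <<'E'
from h import *
B=np.array([.4634,.3273]); b=-44*D; t=45*D; h=.036
manip.set_gripper(.6)
ptp((*B,.13),b,t); lin((*B,h),b,t,.12); manip.set_gripper(0,60)
print("w",manip.current_grip_width(),manip.current_grip_force())
lin((*B,.2),b,t,.2); print("w",manip.current_grip_width(),manip.current_force())
ptp((*ax(-.14),.149+h),PSI,t)
g=np.r_[ax(-.14),.149]
for c in("side","top"):
    a,d=manip.grab_frame(c); np.savez(c+"3.npz",p=a,d=d); P,u,v=cloud(c,d)
    w=P-g; al=w@np.array([.866,.5,0]); ac=w@np.array([.5,-.866,0])
    m=(abs(w[:,2]-.008)<.02)&(abs(ac)<.035)&(abs(al)<.13)&(abs(al)>.045)
    l=cv2.fitLine(np.c_[al,ac][m].astype(np.float32),cv2.DIST_HUBER,0,.01,.01).ravel()
    r=abs(ac-(l[3]+(al-l[2])*l[1]/l[0]))<.012
    print(c,m.sum(),"slope",l[1]/l[0],"across",l[3]-l[2]*l[1]/l[0],"ends",al[m&r].min(),al[m&r].max(),"z L/R",np.median(w[m&r&(al>0),2]),np.median(w[m&r&(al<0),2]))
    if c=="side": cv2.imwrite("pics/side3.png",cv2.resize(a[80:260,220:460,::-1],None,fx=3,fy=3,interpolation=cv2.INTER_CUBIC))
print(manip.current_time())
E
```

```text
w 0.26703069068513324 58.412649035453796
w 0.26398282743478596 [-0.44339457 -0.08014942 -3.1622927 ]
side 238 slope 0.0019302005 across 0.00271069 ends -0.10109702859640235 0.10348577953769524 z L/R 0.009561996676186318 0.00907392756732725
top 284 slope 0.0039173705 across -0.0028983247 ends -0.10002679333596785 0.09930265973142487 z L/R 0.010456232593021766 0.010658947318800294
24.2
```

View pics/side3.png

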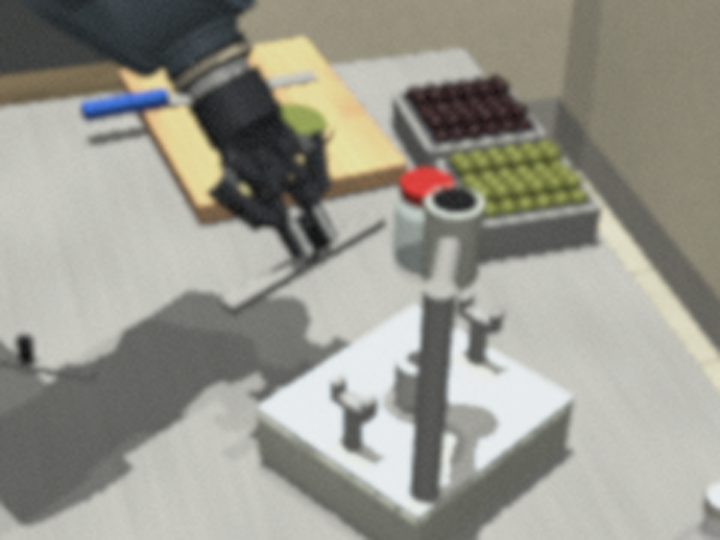

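The bar is held level, aligned within 0.004 rad and centred within about 1 mm, at crop (320,258). Placing it now.

```bash
python3 - <<'E'
from h import *
t=45*D; h=.036
F0=np.array(manip.current_force())
lin((*ax(0),.149+h),PSI,t,.1); print((np.array(manip.current_force())-F0).round(1))
for z in np.arange(.143,.1195,-.0015):
    lin((*ax(0),z+h),PSI,t,.05); F=np.array(manip.current_force())-F0
    if abs(F).max()>4: break
print(round(z,4),F.round(1))
if z<.127:
    manip.set_gripper(.55); p,R=pose((*ax(0),z+h),PSI,t); manip.move_l(p-.15*R[:,2],R,max_speed=.12)
    manip.dwell(.3)
for c in("side","top"):
    a,d=manip.grab_frame(c); P,u,v=cloud(c,d); w=P-np.r_[SH,.07]
    al=w@np.array([.866,.5,0]); ac=w@np.array([.5,-.866,0])
    m=(abs(al)<.125)&(abs(ac)<.03)&(w[:,2]>.056)&(w[:,2]<.08)&((abs(al)>.09)|(abs(ac)<.011))
    print(c,m.sum(),"ends",al[m].min(),al[m].max(),"z L/R",np.median(w[m&(al>.092),2]),np.median(w[m&(al<-.092),2]))
    if c=="side": cv2.imwrite("pics/side4.png",cv2.resize(a[80:260,220:460,::-1],None,fx=3,fy=3,interpolation=cv2.INTER_CUBIC))
print(manip.current_time())
E
```

```text
[-1.5  0.3 -1. ]
0.122 [-8.2  1.8 15.4]
side 346 ends -0.1009000754284604 0.09989545731168577 z L/R 0.0642349361117924 0.06334563080861029
top 430 ends -0.09970018788708465 0.09908491732337558 z L/R 0.06393525475353268 0.06368690417203553
31.675
```

View pics/side4.png

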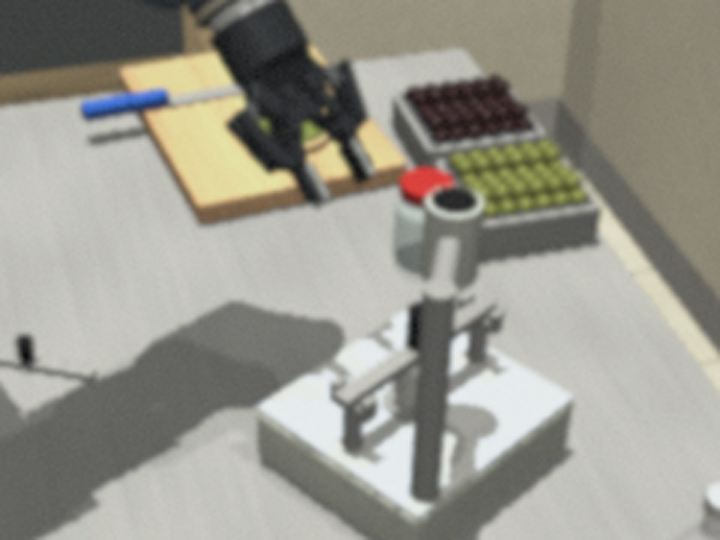

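The bar lies level in both forks, from crop (345,390) to (495,310), grip up, with its ends sticking out about equally (±100 mm). Its top is about 64–65 mm above the seat, so the underside is at about 52 mm. The gripper is clear.

```bash
python3 -c "
from bench import manip
print(manip.sign_off())"
```

```text
the job is handed in; nothing more can be done
None
```

The job is handed in, with no verdict returned: the sleeve dropped the last 7 mm over the pin and sits home, the bar lies level and centred in both forks with the gripper clear, and nothing went near the jar, bottle or tub (about 32 s of 72 s used).

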